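# Stand a specimen canister on its heavy end

### The job

The orange specimen canister lying on its side holds a piece of iron meteorite packed at one end and only foam at the other, and both ends look alike. Lift it clear to find out from the way it tips which end is the heavy one, then set it down gently, upright and heavy end down, in the empty white tray, let go, and leave the other things on the table where they are.

Things in the scene. Friction and masses are not known exactly. Their poses are not given: they have to be found in the camera images.
- canister_mid (a point): centre of the loose canister lying on the mat: on the tube's axis at mid-length, 24 mm above the mat as it lies, 60 mm above its foot when standing; x axis along the tube (either end may be heavy). Orange tube 42 mm thick, 120 mm long over both black hexagonal caps (48 mm across flats, 55 mm over corners); at mid-length a smooth domed black collar, 47 mm across, 20 mm wide
- tray_in (a point): centre of the inner floor of the empty shallow white plastic tray, 160 mm square outside, 20 mm high, walls and floor 4 mm thick; the floor is 7 mm above the table and the rim 16 mm above the floor; x and y axes run along its sides. It is fixed to the table
- canister: the same canister, 0.38 to 0.52 kg; origin on its underside as it lies. Centre of mass about 27 mm from the middle, towards the heavy end. Gripped across the domed collar with 20 N it pivots between the fingers: when lifted, the heavy end sinks until the light end meets the palm or the tube hangs upright; 40 N or more holds it fast. Stood on its heavy end it rights itself from a 20 degree lean
- canister_b: bystander: a like canister standing upright at the back of the mat, 120 mm tall; origin at its foot
- canister_c: bystander: another like canister standing upright at the back of the mat, 120 mm tall; origin at its foot
- petri: bystander: loose shallow glass dish, 90 mm across, 16 mm high; origin at its foot
- loupe: bystander: loose black hand lens lying flat, 145 mm long, 12 mm high; origin under the centre of its lens
- forceps: bystander: loose steel forceps, 130 mm long, 8 mm high; origin under the middle
- vial_a: bystander: loose upright glass vial with a white cap, 26 mm across, 60 mm tall; origin at its foot
- vial_b: bystander: another such vial, 26 mm across, 60 mm tall; origin at its foot
Not all that is in view belongs to the job. Leave any turquoise look-alike of the part that bears tray_in alone.

How it is judged:
By the outcome, as a careful person would: the job done as asked, in the order asked, and still so for the second after the job is handed in, with the robot touching nothing.
It also fails if it takes over 45 s, if anything falls off the work surface, if the arm or the gripper's body presses on something with over 40 N, if the wrist force passes 120 N, or if a joint passes its speed limit or range.

### The arm

A 7-joint arm with a two-finger parallel gripper is mounted at the origin on the work surface. World frame = base frame: x ahead of the robot, y to its left, z up, the work surface at z = 0. Lengths are in m, angles in rad, forces in N, time in s.
With the tool pointing down it reaches from about 0.4 to 0.9 m from the base axis. Payload 5.5 kg.
Tool frame: the origin (TCP) lies on the centre line of the jaws, within the pads' length; the fingertips stand 17 mm ahead of it and the grasp point (between the pads) lies 2 mm behind it (manip.nose_length is the distance from the TCP to the fingertips, in m); z points along the fingers, y is the line along which they close (so a half turn about z gives the same grasp; the last joint's range is limited). The gripper opens to 85 mm and grips with 20 to 120 N. Pads are 22 mm wide; open, the fingers measure 114 mm over their backs; the gripper's body (76 mm by 85 mm) begins 54 mm behind the grasp point. The pads swing forward as they close: fully open they stand 13 mm farther back than shut.
Start: joints at [1.564, 0.501, -0.427, 1.55, 0.221, 1.138, -0.21], TCP at [0.173, -0.626, 0.248] pointing down, gripper open.
Joint ranges: [-2.88, 2.88], [-0.31, 2.03], [-1.54, 1.56], [0.2, 2.42], [-1.41, 4.55], [0.19, 2.02], [-2.57, 2.57]. Speed limits (rad/s): [2.57, 2.57, 3.14, 3.14, 3.14, 3.14, 3.14].

### API

Orientations are given as [roll, pitch, yaw] about the fixed x, y, z axes, in that order (R = Rz(yaw) Ry(pitch) Rx(roll)).
In Python, from cell import monitor, imaging, order, manip gives the robot as it stands.
- The arm moves only by the tool drive_tool, never from a script. Its argument "plan" is a list of rows, each an object of numbers: "gripper": the closure, from 0 (fully open) to 1 (shut); "dx", "dy", "dz": the shift along the tool's x, y, z in units of 75 mm (1.0 is 75 mm); "yaw": the turn about the tool's z in units of 360 degrees (1.0 is 360 degrees). A call has 1 to 12 rows; each row shifts and turns the commanded pose from where the row before left it, along the tool's axes as they then stand; what a row does not reach is not made up. A row lasts 1/8 s, in which the tool goes at most 62.5 mm and 10.7 degrees, less where a joint would pass 70% of its speed; a pose out of reach is approached as far as the arm can. A call with a number of a shift or a turn outside -1 to 1 is refused whole. A call with a gripper value outside its range is refused whole. The fingers move at their own pace and stop on an object; "grip_force" is the grip in N (left out, the last holds). Time passes only in rows, so rows that do not move let the fingers close. It gives the time, the measured TCP pose, the force, the opening and the grip force at its end, in the units of the state.
- monitor.get_obs(): the state, without advancing time (a new reading comes with each control period).
- imaging.get_image(name): name is "side" or "top"; returns the picture (480x640x3 uint8, blue, green, red); there is no depth.
- imaging.camera_info(name): a dict with "fx", "fy", "cx", "cy" (pixels), "dist" ([k1, k2, p1, p2, k3] as OpenCV has them; the pictures are not rectified), "world_from_camera" (4x4, takes a point from camera to world coordinates). Camera axes: x right, y down, z forward; pixel columns grow to the right and rows downward; lengths in m; the calibration is good to about 2 mm. A picture is of the moment at which its call begins. camera_info takes no time and is no camera call.
- order.finish_job(): hands the job in; it is judged then, once.
Trained networks look in the newest picture that a camera, given by its name, has taken for a name from the list of things; names that differ only in an ending like _2 or _b are one class to them, and where a whole thing is asked for, a point or a joint stands for the part that bears it (a point fixed in the world has none). Each returns a list of dicts, best first, with "conf" (0 to 1); they miss things now and then, are a little off and sometimes report something else, mostly with a low value. They report only what shows in the picture. A call takes as long as a camera call. They do not tell look-alikes from the thing itself.
- imaging.find_in(camera, query): "box" ([left, top, right, bottom] in pixels, round what is visible of it).
- imaging.masks_of(camera, query): "pixels" (480x640 bool, what is visible of it) and "box" ([left, top, right, bottom] in pixels, round what is visible of it).
- imaging.mark_of(camera, query): "xy" ([column, row] in pixels: a listed point, or the origin of a listed thing).
The state is a dict: "clock": time; "joint_positions": joint angles; "qvel": joint speeds; "joint_efforts": joint torques, N m; "tcp_pos": TCP position; "tool_rot": TCP orientation; "force": force on the tool from outside, world axes, zero at the start; "moment": the same for the moment, N m; "gripper_width": finger opening in m; "gripper_force": force on a finger pad.
Only numpy, scipy, OpenCV 4.12 (cv2) and the standard library are available. Lean on these libraries where they do the work, as an engineer would, in place of code of your own. Each camera call takes 0.05 s, during which the arm holds its last target. There are 200 camera calls.

## Working session

There is one attempt and no reset: what is moved stays moved. The work goes in short steps, Python scripts to look and compute and a tool call to move; the robot and the scene stay as the last step left them, time stands still between calls to the robot, and variables do not carry over. Pictures are saved under pics/ and viewed, at most 10 in all, crops included, and the job is handed in when it is done.

Besides the shell and the picture viewer there is one more tool, called after "Emit:" by a JSON object that holds its "method" and its "body", one argument or row to a line. drive_tool: Moves the arm, as the interface text tells. Shifts and turns lie within -1 to 1; 1 stands for 75 mm of shift or 360 degrees of turn. Its arguments: {"type":"object","properties":{"plan":{"type":"array"},"grip_force":{"type":"number"}},"required":["plan"]}

```bash
mkdir -p pics; ls; cat > h.py <<'E'
import numpy as np, cv2
from cell import monitor, imaging, order, manip
def ray(cam,uv):
    c=imaging.camera_info(cam);K=np.array([[c['fx'],0,c['cx']],[0,c['fy'],c['cy']],[0,0,1]])
    n=cv2.undistortPoints(np.array([[uv]],float),K,np.array(c['dist']))[0,0]
    T=np.array(c['world_from_camera']);return T[:3,3],T[:3,:3]@np.array([n[0],n[1],1])
def onz(cam,uv,z):
    o,d=ray(cam,uv);return o+d*(z-o[2])/d[2]
def proj(cam,p):
    c=imaging.camera_info(cam);K=np.array([[c['fx'],0,c['cx']],[0,c['fy'],c['cy']],[0,0,1]])
    T=np.linalg.inv(np.array(c['world_from_camera']))
    r=cv2.projectPoints(np.array([p],float),cv2.Rodrigues(T[:3,:3])[0],T[:3,3],K,np.array(c['dist']))[0]
    return r[0,0]
E
python3 - <<'E'
from h import *
for c in('top','side'):
    im=imaging.get_image(c);cv2.imwrite(f'pics/{c}0.png',im)
    print(c,np.round(imaging.camera_info(c)['world_from_camera'],3)[:3].tolist())
    for q in('canister_mid','tray_in'):
        for r in imaging.mark_of(c,q): print(c,q,r['conf'],np.round(r['xy'],1),onz(c,r['xy'],.024 if q[0]=='c' else .007).round(3))
    for q in('canister','tray_in'):
        for r in imaging.find_in(c,q): print(c,q,r)
print(monitor.get_obs(),manip.nose_length)
E
```

```text
pics
top [[-0.011, -0.993, 0.117, 0.408], [-1.0, 0.012, 0.01, -0.173], [-0.011, -0.117, -0.993, 1.675]]
top canister_mid 0.83 [207.4 269.3] [0.525 0.159 0.024]
top tray_in 0.95 [517.1 299.2] [ 0.432 -0.695  0.007]
top tray_in 0.68 [348.6 256.1] [ 0.558 -0.229  0.007]
top canister {'box': [234.8, 157.0, 258.0, 182.5], 'conf': 0.92}
top canister {'box': [187.7, 253.8, 232.8, 286.5], 'conf': 0.76}
top canister {'box': [281.1, 156.7, 302.2, 184.5], 'conf': 0.64}
top tray_in {'box': [310.6, 222.7, 387.3, 297.6], 'conf': 0.66}
top tray_in {'box': [487.1, 268.5, 555.0, 330.8], 'conf': 0.61}
side [[0.996, -0.059, 0.073, 0.501], [-0.093, -0.532, 0.841, -1.477], [-0.011, -0.844, -0.536, 0.877]]
side canister_mid 0.83 [296.7 197.1] [0.536 0.164 0.024]
side tray_in 0.74 [305.4 262.7] [ 0.544 -0.223  0.007]
side tray_in 0.72 [264.9 395.2] [ 0.43  -0.708  0.007]
side canister {'box': [282.6, 185.0, 309.7, 212.7], 'conf': 0.92}
side canister {'box': [367.3, 197.5, 389.2, 237.4], 'conf': 0.79}
side canister {'box': [363.5, 180.0, 384.7, 217.0], 'conf': 0.53}
side tray_in {'box': [274.5, 242.1, 339.1, 286.7], 'conf': 0.97}
side tray_in {'box': [227.4, 361.9, 309.2, 436.1], 'conf': 0.66}
{'clock': 0.5, 'joint_positions': array([ 1.56424023,  0.50092142, -0.42700707,  1.55045741,  0.22087181,
        1.13830087, -0.21030538]), 'qvel': array([-2.07810369e-04, -1.88765381e-03,  7.64049829e-05, -1.10912687e-03,
        1.45019660e-03,  7.23885971e-04,  1.15555729e-03]), 'joint_efforts': array([ 3.01642649e-03, -5.68834126e+01, -5.80317780e+00, -2.81049424e+01,
        1.27490930e-02,  3.36428442e-03, -5.03292665e-05]), 'tcp_pos': array([ 0.17323507, -0.62645951,  0.24827292]), 'tool_rot': array([-3.14154593e+00,  2.58455582e-05,  2.69827481e-01]), 'force': array([ 0.599954  , -0.3950691 , -0.06836868]), 'moment': array([-0.02177892, -0.04880608,  0.00871556]), 'gripper_force': 0.0, 'gripper_width': 0.08534173563432378} 0.017
```

View pics/top0.png

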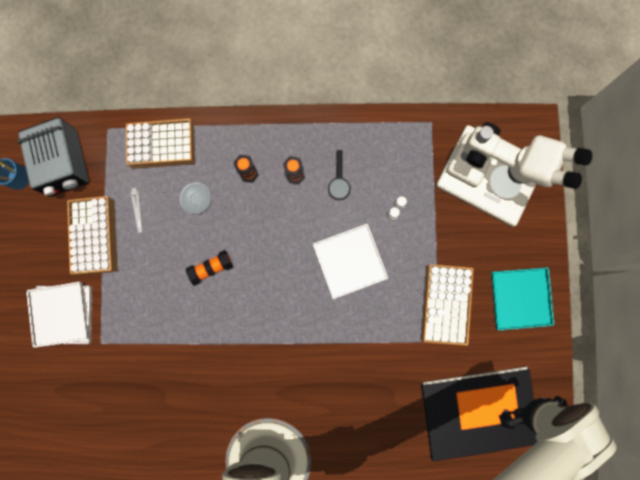

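View pics/side0.png

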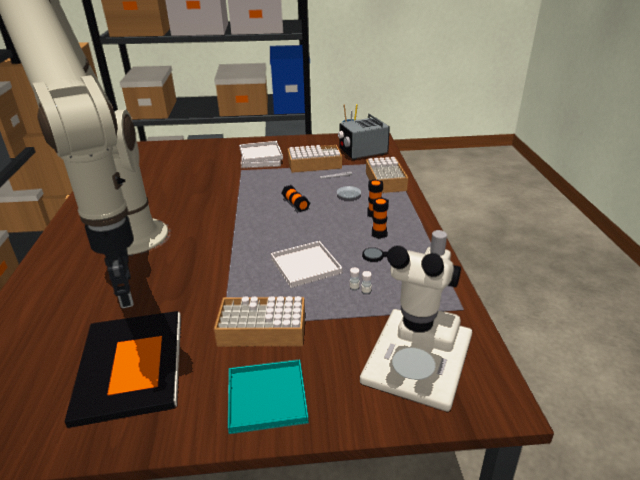

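The wanted canister lies at top (209,268) / side (296,197). It could be confused with the standing canisters at top (246,167) and (294,169), or the orange tablet at (488,407). The wanted tray is the white one at top (349,260). It could be confused with the turquoise tray at (522,298) or the paper stack at (58,314). Next I'll take a close crop and refine the positions.

```bash
python3 - <<'E'
from h import *
t=cv2.imread('pics/top0.png');s=cv2.imread('pics/side0.png')
a=cv2.resize(t[220:310,160:280],(400,300),interpolation=cv2.INTER_CUBIC)
b=cv2.resize(s[170:230,256:336],(400,300),interpolation=cv2.INTER_CUBIC)
c=cv2.resize(t[210:310,290:410],(400,300),interpolation=cv2.INTER_CUBIC)
d=cv2.resize(s[230:300,262:355],(400,300),interpolation=cv2.INTER_CUBIC)
cv2.imwrite('pics/crop.png',np.vstack([np.hstack([a,b]),np.hstack([c,d])]))
for cam,im in(('top',t),('side',s)):
    for q,near in(('canister',(209,268) if cam=='top' else (296,197)),('tray_in',(349,260) if cam=='top' else (306,264))):
        for r in imaging.masks_of(cam,q):
            ys,xs=np.nonzero(r['pixels']);m=np.array([xs.mean(),ys.mean()])
            if np.hypot(*(m-near))>12: continue
            rc=cv2.minAreaRect(np.c_[xs,ys].astype(np.float32));bp=cv2.boxPoints(rc)
            z=.027 if q[0]=='c' else .015
            print(cam,q,round(r['conf'],2),m.round(1),rc,onz(cam,m,z).round(3));print(np.array([onz(cam,p,z)[:2] for p in bp]).round(3).tolist())
    # orange blobs
    h=cv2.cvtColor(im,cv2.COLOR_BGR2HSV);mk=cv2.inRange(h,(5,150,120),(22,255,255))
    n,l,st,ce=cv2.connectedComponentsWithStats(mk)
    for i in range(1,n):
        if st[i,4]>10 and st[i,4]<500: print(cam,'orange',st[i,4],ce[i].round(1),onz(cam,ce[i],.035).round(3))
E
```

```text
top canister 0.92 [208.7 267.3] ((208.70001220703125, 267.4000244140625), (19.230182647705078, 45.615779876708984), 63.43495178222656) [0.53  0.155 0.027]
[[0.526, 0.224], [0.581, 0.111], [0.533, 0.087], [0.478, 0.199]]
top tray_in 0.77 [349.8 260.5] ((349.85528564453125, 260.33343505859375), (59.45649719238281, 59.40754699707031), 68.45902252197266) [ 0.545 -0.232  0.015]
[[0.593, -0.127], [0.652, -0.28], [0.498, -0.337], [0.441, -0.185]]
top orange 186 [165.6 119.6] [0.95  0.284 0.035]
top orange 14 [372.3 119. ] [ 0.94  -0.301  0.035]
top orange 129 [242.9 163.5] [0.817 0.061 0.035]
top orange 125 [292.5 165.1] [ 0.81  -0.077  0.035]
top orange 11 [ 97.7 196.1] [0.733 0.474 0.035]
top orange 146 [ 71.9 208.6] [0.698 0.55  0.035]
top orange 17 [ 68.1 252.4] [0.574 0.556 0.035]
top orange 150 [215.5 264.2] [0.538 0.135 0.035]
top orange 148 [200.9 271.1] [0.519 0.175 0.035]
top orange 304 [461.1 309.8] [ 0.406 -0.531  0.035]
top orange 16 [ 71.2 272.8] [0.517 0.545 0.035]
top orange 14 [512.4 415.7] [ 0.117 -0.665  0.035]
side canister 0.61 [295.6 197.6] ((295.5, 197.50001525878906)
[... 965 characters left out ...]
de orange 27 [332.8 146. ] [0.709 0.595 0.035]
side orange 186 [ 63.1 176.1] [-0.336  0.411  0.035]
side orange 293 [395.9 183.2] [0.903 0.212 0.035]
side orange 36 [375.3 182.3] [0.829 0.228 0.035]
side orange 48 [289.6 192.3] [0.512 0.183 0.035]
side orange 59 [374.6 194.8] [0.809 0.129 0.035]
side orange 46 [295.3 196.8] [0.531 0.146 0.035]
side orange 44 [380.3 201. ] [0.821 0.081 0.035]
side orange 41 [303.  204.7] [0.554 0.084 0.035]
side orange 18 [370.4 206.7] [0.78  0.045 0.035]
side orange 75 [380.  214.5] [ 0.803 -0.012  0.035]
side orange 26 [ 18.8 227.1] [-0.347  0.034  0.035]
side orange 75 [378.9 226.5] [ 0.786 -0.088  0.035]
side orange 35 [262.9 300.2] [ 0.424 -0.421  0.035]
```

View pics/crop.png

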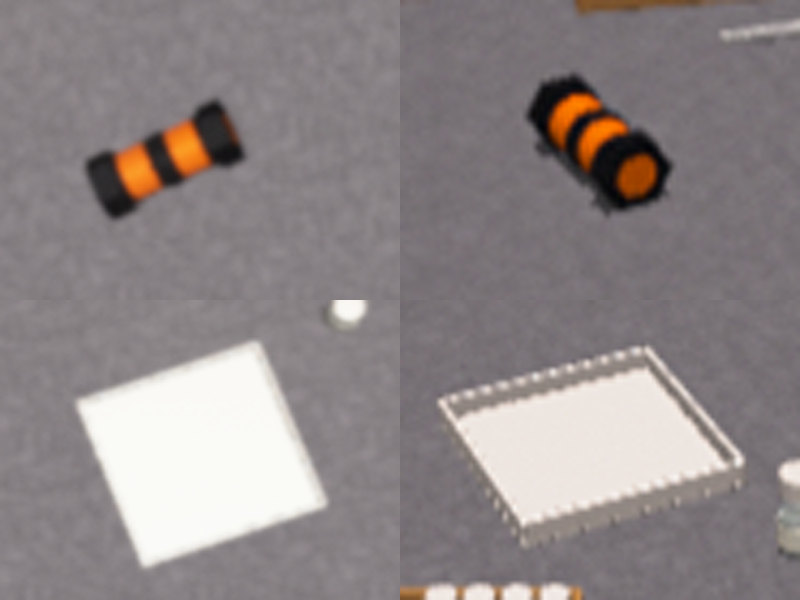

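The crop confirms both choices. The orange canister lies with its collar at about top (208,268). The tray at (350,260) is white and empty. My measurements put the canister at about (0.528, 0.157) with its axis at -64° (equivalently 116°), and the tray at about (0.544, -0.234). The tool stays vertical, so I'll grip near the fingertips to let the tube swing upright below the palm.

Emit:
{"method": "drive_tool", "body": {
  "plan": [
    {"dx": 0.3,"dy": -0.17},
    {"dx": 0.6,"dy": -0.336},
    {"dx": 0.6,"dy": -0.336},
    {"dx": 0.6,"dy": -0.336},
    {"dx": 0.6,"dy": -0.336},
    {"dx": 0.6,"dy": -0.336},
    {"dx": 0.6,"dy": -0.336},
    {"dx": 0.6,"dy": -0.336},
    {"dx": 0.6,"dy": -0.336},
    {"dx": 0.3,"dy": -0.17},
    {"gripper": 0}
  ],
  "grip_force": 20
}}

```text
schema error: expected keys gripper, dx, dy, dz, yaw
```

Emit:
{"method": "drive_tool", "body": {
  "plan": [
    {"yaw": -0.0278},
    {"yaw": -0.0278},
    {"yaw": -0.0278},
    {"yaw": -0.0278},
    {"yaw": -0.0278},
    {"yaw": -0.0278},
    {"yaw": -0.0278},
    {"yaw": -0.0278},
    {"yaw": -0.0278},
    {"yaw": -0.0278},
    {"gripper": 0},
    {"gripper": 0}
  ]
}}

```text
schema error: expected keys gripper, dx, dy, dz, yaw
```

All five keys are required in every row.

Emit:
{"method": "drive_tool", "body": {
  "plan": [
    {"gripper": 0,"dx": 0.3,"dy": -0.17,"dz": 0,"yaw": 0},
    {"gripper": 0,"dx": 0.6,"dy": -0.336,"dz": 0,"yaw": 0},
    {"gripper": 0,"dx": 0.6,"dy": -0.336,"dz": 0,"yaw": 0},
    {"gripper": 0,"dx": 0.6,"dy": -0.336,"dz": 0,"yaw": 0},
    {"gripper": 0,"dx": 0.6,"dy": -0.336,"dz": 0,"yaw": 0},
    {"gripper": 0,"dx": 0.6,"dy": -0.336,"dz": 0,"yaw": 0},
    {"gripper": 0,"dx": 0.6,"dy": -0.336,"dz": 0,"yaw": 0},
    {"gripper": 0,"dx": 0.6,"dy": -0.336,"dz": 0,"yaw": 0},
    {"gripper": 0,"dx": 0.6,"dy": -0.336,"dz": 0,"yaw": 0},
    {"gripper": 0,"dx": 0.3,"dy": -0.17,"dz": 0,"yaw": 0},
    {"gripper": 0,"dx": 0,"dy": 0,"dz": 0,"yaw": 0}
  ],
  "grip_force": 20
}}

```text
clock: 2.08
tcp_pos: [0.5053, -0.2952, 0.2487]
tool_rot: [-3.141, -0.002, 0.277]
force: [-0.5, -0.5, -0.5]
gripper_width: 0.0854
gripper_force: 0.0
```

Emit:
{"method": "drive_tool", "body": {
  "plan": [
    {"gripper": 0,"dx": 0,"dy": 0,"dz": 0,"yaw": -0.0278},
    {"gripper": 0,"dx": 0,"dy": 0,"dz": 0,"yaw": -0.0278},
    {"gripper": 0,"dx": 0,"dy": 0,"dz": 0,"yaw": -0.0278},
    {"gripper": 0,"dx": 0,"dy": 0,"dz": 0,"yaw": -0.0278},
    {"gripper": 0,"dx": 0,"dy": 0,"dz": 0,"yaw": -0.0278},
    {"gripper": 0,"dx": 0,"dy": 0,"dz": 0,"yaw": -0.0278},
    {"gripper": 0,"dx": 0,"dy": 0,"dz": 0,"yaw": -0.0278},
    {"gripper": 0,"dx": 0,"dy": 0,"dz": 0,"yaw": -0.0278},
    {"gripper": 0,"dx": 0,"dy": 0,"dz": 0,"yaw": -0.0278},
    {"gripper": 0,"dx": 0,"dy": 0,"dz": 0,"yaw": -0.0278},
    {"gripper": 0,"dx": 0,"dy": 0,"dz": 0,"yaw": 0}
  ]
}}

```text
clock: 3.45
tcp_pos: [0.502, -0.3003, 0.248]
tool_rot: [-3.141, -0.0, 2.014]
force: [0.6, 0.3, -0.2]
gripper_width: 0.0852
gripper_force: 0.0
```

Emit:
{"method": "drive_tool", "body": {
  "plan": [
    {"gripper": 0,"dx": 0.3,"dy": 0.163,"dz": 0,"yaw": 0},
    {"gripper": 0,"dx": 0.595,"dy": 0.325,"dz": 0,"yaw": 0},
    {"gripper": 0,"dx": 0.595,"dy": 0.325,"dz": 0,"yaw": 0},
    {"gripper": 0,"dx": 0.595,"dy": 0.325,"dz": 0,"yaw": 0},
    {"gripper": 0,"dx": 0.595,"dy": 0.325,"dz": 0,"yaw": 0},
    {"gripper": 0,"dx": 0.595,"dy": 0.325,"dz": 0,"yaw": 0},
    {"gripper": 0,"dx": 0.595,"dy": 0.325,"dz": 0,"yaw": 0},
    {"gripper": 0,"dx": 0.595,"dy": 0.325,"dz": 0,"yaw": 0},
    {"gripper": 0,"dx": 0.595,"dy": 0.325,"dz": 0,"yaw": 0},
    {"gripper": 0,"dx": 0.3,"dy": 0.163,"dz": 0,"yaw": 0},
    {"gripper": 0,"dx": 0,"dy": 0,"dz": 0,"yaw": 0}
  ]
}}

```text
clock: 4.82
tcp_pos: [0.5261, 0.1617, 0.2487]
tool_rot: [3.141, -0.001, 2.021]
force: [1.1, 0.1, -0.3]
gripper_width: 0.0856
gripper_force: 0.0
```

Emit:
{"method": "drive_tool", "body": {
  "plan": [
    {"gripper": 0,"dx": 0,"dy": 0,"dz": 0.5,"yaw": 0},
    {"gripper": 0,"dx": 0,"dy": 0,"dz": 0.5,"yaw": 0},
    {"gripper": 0,"dx": 0,"dy": 0,"dz": 0.4,"yaw": 0},
    {"gripper": 0,"dx": 0,"dy": 0,"dz": 0,"yaw": 0}
  ]
}}

```text
clock: 5.32
tcp_pos: [0.5257, 0.1558, 0.1413]
tool_rot: [-3.136, -0.0, 2.014]
force: [-0.7, -0.8, 0.8]
gripper_width: 0.0855
gripper_force: 0.0
```

```bash
python3 - <<'E'
from h import *
print(monitor.get_obs()['joint_positions'].round(2))
for c in('top','side'):
    im=imaging.get_image(c)
    for r in imaging.mark_of(c,'canister_mid'): print(c,r['conf'],np.round(r['xy'],1),onz(c,r['xy'],.027).round(3))
    u,v=(209,262) if c=='top' else (296,190)
    cr=cv2.resize(im[v-45:v+45,u-60:u+60],(400,300),interpolation=cv2.INTER_CUBIC)
    o=monitor.get_obs()['tcp_pos'];print(c,proj(c,[o[0],o[1],.027]),proj(c,o-[0,0,.017]))
    cv2.imwrite(f'pics/{c}1.png',cr)
cv2.imwrite('pics/both1.png',np.hstack([cv2.imread('pics/top1.png'),cv2.imread('pics/side1.png')]))
E
```

```text
[ 0.36  0.6  -0.92  1.88  0.58  0.95 -0.38]
top 0.61 [205.7 270.1] [0.522 0.163 0.027]
top [207.81221462 268.02964387] [200.14267529 265.27591185]
side 0.59 [295.9 198.5] [0.532 0.148 0.027]
side [294.80412458 197.28390587] [293.47188571 171.1403039 ]
```

View pics/both1.png

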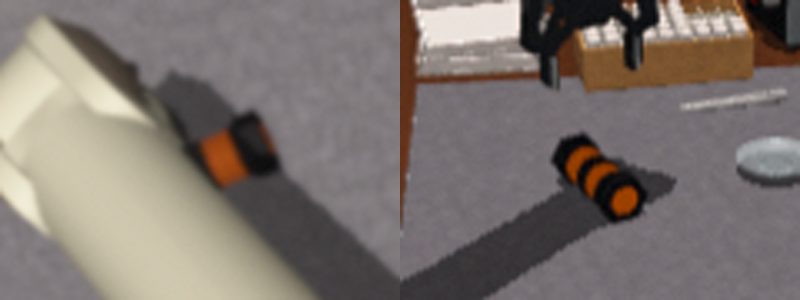

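Emit:
{"method": "drive_tool", "body": {
  "plan": [
    {"gripper": 0,"dx": 0,"dy": 0.04,"dz": 0.4,"yaw": 0},
    {"gripper": 0,"dx": 0,"dy": 0,"dz": 0.4,"yaw": 0},
    {"gripper": 0,"dx": 0,"dy": 0,"dz": 0.35,"yaw": 0},
    {"gripper": 0,"dx": 0,"dy": 0,"dz": 0,"yaw": 0},
    {"gripper": 0,"dx": 0,"dy": 0,"dz": 0,"yaw": 0},
    {"gripper": 0,"dx": 0,"dy": 0,"dz": 0,"yaw": 0}
  ]
}}

```text
clock: 6.28
tcp_pos: [0.5317, 0.1594, 0.0587]
tool_rot: [3.139, 0.001, 2.016]
force: [0.5, -0.3, -0.3]
gripper_width: 0.0853
gripper_force: 0.0
```

```bash
python3 - <<'E'
from h import *
im=imaging.get_image('side');cv2.imwrite('pics/s2.png',cv2.resize(im[140:230,236:356],(800,600),interpolation=cv2.INTER_CUBIC))
print(monitor.get_obs()['tcp_pos'],monitor.get_obs()['force'])
E
```

```text
[0.53147493 0.15925207 0.0584562 ] [-0.10273146 -0.1045125  -0.87583589]
```

View pics/s2.png

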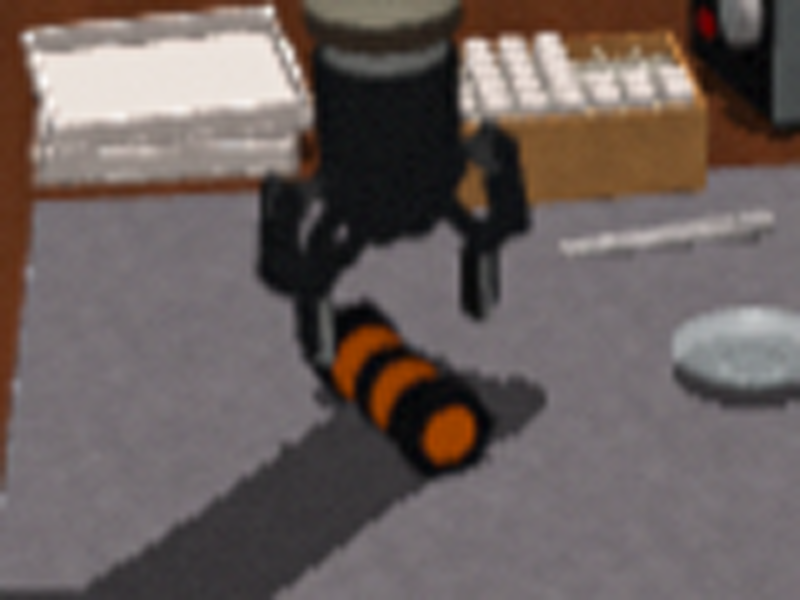

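The side view shows the open fingers straddling the collar at crop (380,375). The mask centres from both cameras agree on (0.530, 0.156). I'll make a small correction, then descend to a fingertip grip.

Emit:
{"method": "drive_tool", "body": {
  "plan": [
    {"gripper": 0,"dx": -0.03,"dy": -0.03,"dz": 0.15,"yaw": 0},
    {"gripper": 0,"dx": 0,"dy": 0,"dz": 0.12,"yaw": 0},
    {"gripper": 0,"dx": 0,"dy": 0,"dz": 0,"yaw": 0},
    {"gripper": 0,"dx": 0,"dy": 0,"dz": 0,"yaw": 0},
    {"gripper": 0,"dx": 0,"dy": 0,"dz": 0,"yaw": 0}
  ]
}}

```text
clock: 6.95
tcp_pos: [0.5296, 0.1563, 0.037]
tool_rot: [3.141, -0.0, 2.017]
force: [0.1, 0.5, 0.1]
gripper_width: 0.0856
gripper_force: 0.0
```

```bash
python3 - <<'E'
from h import *
o=monitor.get_obs();print(o['tcp_pos'],o['tool_rot'],o['force'])
imaging.get_image('side');o=monitor.get_obs();print(o['tcp_pos'])
E
```

```text
[0.52958316 0.15626283 0.03698107] [ 3.14118747e+00 -1.18995600e-04  2.01677254e+00] [0.08586646 0.48224872 0.05623731]
[0.52959422 0.15619657 0.03701302]
```

Now close at 20 N.

Emit:
{"method": "drive_tool", "body": {
  "plan": [
    {"gripper": 1,"dx": 0,"dy": 0,"dz": 0,"yaw": 0},
    {"gripper": 1,"dx": 0,"dy": 0,"dz": 0,"yaw": 0},
    {"gripper": 1,"dx": 0,"dy": 0,"dz": 0,"yaw": 0},
    {"gripper": 1,"dx": 0,"dy": 0,"dz": 0,"yaw": 0},
    {"gripper": 1,"dx": 0,"dy": 0,"dz": 0,"yaw": 0},
    {"gripper": 1,"dx": 0,"dy": 0,"dz": 0,"yaw": 0}
  ],
  "grip_force": 20
}}

```text
clock: 7.75
tcp_pos: [0.5295, 0.156, 0.0369]
tool_rot: [3.142, 0.0, 2.017]
force: [-0.6, -0.7, 1.7]
gripper_width: 0.0455
gripper_force: 21.0
```

Emit:
{"method": "drive_tool", "body": {
  "plan": [
    {"gripper": 1,"dx": 0,"dy": 0,"dz": -0.15,"yaw": 0},
    {"gripper": 1,"dx": 0,"dy": 0,"dz": -0.25,"yaw": 0},
    {"gripper": 1,"dx": 0,"dy": 0,"dz": -0.3,"yaw": 0},
    {"gripper": 1,"dx": 0,"dy": 0,"dz": -0.3,"yaw": 0},
    {"gripper": 1,"dx": 0,"dy": 0,"dz": -0.3,"yaw": 0},
    {"gripper": 1,"dx": 0,"dy": 0,"dz": -0.2,"yaw": 0},
    {"gripper": 1,"dx": 0,"dy": 0,"dz": 0,"yaw": 0},
    {"gripper": 1,"dx": 0,"dy": 0,"dz": 0,"yaw": 0},
    {"gripper": 1,"dx": 0,"dy": 0,"dz": 0,"yaw": 0}
  ]
}}

```text
clock: 8.88
tcp_pos: [0.5288, 0.1557, 0.1484]
tool_rot: [-3.14, -0.0, 2.017]
force: [-0.4, 0.0, -3.7]
gripper_width: 0.0404
gripper_force: 22.5
```

```bash
python3 - <<'E'
from h import *
im=imaging.get_image('side');t=imaging.get_image('top');o=monitor.get_obs()
print(proj('side',o['tcp_pos']),o['force'],o['gripper_width'])
a=cv2.resize(im[110:215,226:366],(600,450),interpolation=cv2.INTER_CUBIC)
cv2.imwrite('pics/s3.png',a)
E
```

```text
[293.26397604 165.8233772 ] [-0.86103537 -0.91819304 -4.15246398] 0.04088315474768019
```

View pics/s3.png

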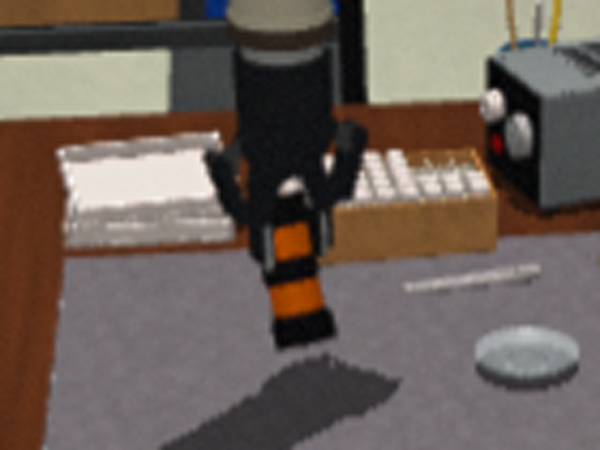

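```bash
python3 - <<'E'
from h import *
o=monitor.get_obs();c=o['tcp_pos']-[0,0,.012];print(o['tcp_pos'])
a=np.array([.43,-.903,0]);p0=proj('side',c);print(p0)
for L in range(-10,61,10):
    d=np.sin(np.radians(L))*a-np.array([0,0,np.cos(np.radians(L))])
    print(L,(proj('side',c+.052*d)-p0).round(1),(proj('side',c+.025*d)-p0).round(1),(proj('side',c-.025*d)-p0).round(1))
E
```

```text
[0.52891021 0.15590652 0.14855852]
[293.42923219 169.06022297]
-10 [-0.5 12.6] [-0.2  6.1] [ 0.3 -6.2]
0 [ 0.7 13.8] [0.3 6.7] [-0.3 -6.8]
10 [ 1.9 14.5] [0.9 7. ] [-0.9 -7.1]
20 [ 3.1 14.9] [1.5 7.2] [-1.5 -7.2]
30 [ 4.1 14.7] [2.  7.1] [-2.  -7.1]
40 [ 5.1 14.2] [2.4 6.8] [-2.4 -6.8]
50 [ 5.9 13.2] [2.8 6.3] [-2.8 -6.3]
60 [ 6.5 11.8] [3.1 5.6] [-3.1 -5.6]
```

The tube tipped with its near end (towards -y) down, so that is the heavy end. It hangs almost upright with about 10° of lean, and the fingers hold it just above the collar. I'll firm the grip and carry it to the tray.

Emit:
{"method": "drive_tool", "body": {
  "plan": [
    {"gripper": 1,"dx": 0,"dy": 0,"dz": -0.2,"yaw": 0},
    {"gripper": 1,"dx": -0.21,"dy": -0.09,"dz": 0,"yaw": 0},
    {"gripper": 1,"dx": -0.42,"dy": -0.185,"dz": 0,"yaw": 0},
    {"gripper": 1,"dx": -0.42,"dy": -0.185,"dz": 0,"yaw": 0},
    {"gripper": 1,"dx": -0.42,"dy": -0.185,"dz": 0,"yaw": 0},
    {"gripper": 1,"dx": -0.42,"dy": -0.185,"dz": 0,"yaw": 0},
    {"gripper": 1,"dx": -0.42,"dy": -0.185,"dz": 0,"yaw": 0},
    {"gripper": 1,"dx": -0.42,"dy": -0.185,"dz": 0,"yaw": 0},
    {"gripper": 1,"dx": -0.42,"dy": -0.185,"dz": 0,"yaw": 0},
    {"gripper": 1,"dx": -0.42,"dy": -0.185,"dz": 0,"yaw": 0}
  ],
  "grip_force": 45
}}

```text
clock: 10.22
tcp_pos: [0.538, -0.1392, 0.1644]
tool_rot: [-3.141, 0.001, 2.015]
force: [0.1, -0.2, -4.4]
gripper_width: 0.0399
gripper_force: 46.8
```

Emit:
{"method": "drive_tool", "body": {
  "plan": [
    {"gripper": 1,"dx": -0.42,"dy": -0.185,"dz": 0,"yaw": 0},
    {"gripper": 1,"dx": -0.42,"dy": -0.185,"dz": 0,"yaw": 0},
    {"gripper": 1,"dx": -0.2,"dy": -0.09,"dz": 0,"yaw": 0},
    {"gripper": 1,"dx": 0,"dy": 0,"dz": 0,"yaw": 0},
    {"gripper": 1,"dx": 0,"dy": 0,"dz": 0,"yaw": 0},
    {"gripper": 1,"dx": 0,"dy": 0,"dz": 0,"yaw": 0}
  ]
}}

```text
clock: 10.98
tcp_pos: [0.5414, -0.2196, 0.1645]
tool_rot: [3.141, -0.0, 2.019]
force: [0.3, 0.3, -4.8]
gripper_width: 0.0396
gripper_force: 47.5
```

```bash
python3 - <<'E'
from h import *
im=imaging.get_image('side');o=monitor.get_obs()
print(proj('side',o['tcp_pos']),proj('side',o['tcp_pos']-[0,0,.027]),o['force'],o['gripper_width'],o['gripper_force'])
cv2.imwrite('pics/s4.png',cv2.resize(im[175:295,226:386],(800,600),interpolation=cv2.INTER_CUBIC))
c=o['tcp_pos']-[0,0,.027];a=np.array([.43,-.903,0]);p0=proj('side',c)
for L in range(-10,41,10):
    d=np.sin(np.radians(L))*a-np.array([0,0,np.cos(np.radians(L))])
    print(L,((proj('side',c+.06*d)-[226,175])*5).round(),((proj('side',c+.025*d)-[226,175])*5).round(),((proj('side',c-.025*d)-[226,175])*5).round())
E
```

```text
[302.56832046 215.68116376] [302.92226627 224.0257356 ] [-0.68508744 -0.06904428 -3.48276717] 0.03952734774628348 47.49599274771754
-10 [380. 325.] [383. 279.] [387. 210.]
0 [388. 335.] [386. 283.] [383. 207.]
10 [397. 342.] [390. 286.] [379. 204.]
20 [405. 346.] [393. 287.] [376. 202.]
30 [413. 347.] [397. 288.] [373. 202.]
40 [420. 345.] [399. 287.] [370. 204.]
```

View pics/s4.png

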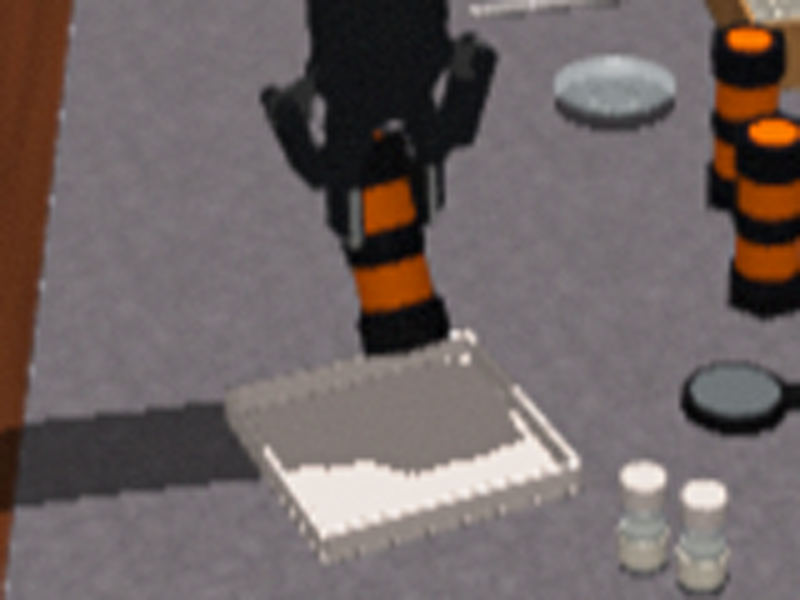

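The tray below is empty and the canister hangs over it with 8–12° of lean, heavy end down. I'll lower it in stages.

Emit:
{"method": "drive_tool", "body": {
  "plan": [
    {"gripper": 1,"dx": 0,"dy": 0,"dz": 0.15,"yaw": 0},
    {"gripper": 1,"dx": 0,"dy": 0,"dz": 0.25,"yaw": 0},
    {"gripper": 1,"dx": 0,"dy": 0,"dz": 0.2,"yaw": 0},
    {"gripper": 1,"dx": 0,"dy": 0,"dz": 0.1,"yaw": 0},
    {"gripper": 1,"dx": 0,"dy": 0,"dz": 0,"yaw": 0},
    {"gripper": 1,"dx": 0,"dy": 0,"dz": 0,"yaw": 0},
    {"gripper": 1,"dx": 0,"dy": 0,"dz": 0,"yaw": 0}
  ],
  "grip_force": 30
}}

```text
clock: 11.9
tcp_pos: [0.5416, -0.2217, 0.1125]
tool_rot: [3.141, 0.001, 2.017]
force: [-0.3, 1.3, -3.8]
gripper_width: 0.0398
gripper_force: 47.4
```

Emit:
{"method": "drive_tool", "body": {
  "plan": [
    {"gripper": 1,"dx": 0,"dy": 0,"dz": 0.03,"yaw": 0},
    {"gripper": 1,"dx": 0,"dy": 0,"dz": 0.03,"yaw": 0},
    {"gripper": 1,"dx": 0,"dy": 0,"dz": 0,"yaw": 0},
    {"gripper": 1,"dx": 0,"dy": 0,"dz": 0,"yaw": 0}
  ],
  "grip_force": 20
}}

```text
clock: 12.4
tcp_pos: [0.5411, -0.2216, 0.1073]
tool_rot: [3.142, -0.0, 2.017]
force: [0.3, -1.1, -4.7]
gripper_width: 0.0394
gripper_force: 47.4
```

Emit:
{"method": "drive_tool", "body": {
  "plan": [
    {"gripper": 1,"dx": 0,"dy": 0,"dz": 0.03,"yaw": 0},
    {"gripper": 1,"dx": 0,"dy": 0,"dz": 0.03,"yaw": 0},
    {"gripper": 1,"dx": 0,"dy": 0,"dz": 0,"yaw": 0},
    {"gripper": 1,"dx": 0,"dy": 0,"dz": 0,"yaw": 0}
  ]
}}

```text
clock: 12.9
tcp_pos: [0.5411, -0.2216, 0.1028]
tool_rot: [3.142, -0.0, 2.017]
force: [-1.0, 0.9, -4.2]
gripper_width: 0.0395
gripper_force: 47.4
```

Emit:
{"method": "drive_tool", "body": {
  "plan": [
    {"gripper": 1,"dx": 0,"dy": 0,"dz": 0.02,"yaw": 0},
    {"gripper": 1,"dx": 0,"dy": 0,"dz": 0.02,"yaw": 0},
    {"gripper": 1,"dx": 0,"dy": 0,"dz": 0,"yaw": 0},
    {"gripper": 1,"dx": 0,"dy": 0,"dz": 0,"yaw": 0}
  ]
}}

```text
clock: 13.4
tcp_pos: [0.5411, -0.2216, 0.0998]
tool_rot: [3.142, 0.0, 2.017]
force: [-0.2, -0.4, -4.1]
gripper_width: 0.0397
gripper_force: 47.4
```

Emit:
{"method": "drive_tool", "body": {
  "plan": [
    {"gripper": 1,"dx": 0,"dy": 0,"dz": 0.02,"yaw": 0},
    {"gripper": 1,"dx": 0,"dy": 0,"dz": 0.02,"yaw": 0},
    {"gripper": 1,"dx": 0,"dy": 0,"dz": 0,"yaw": 0},
    {"gripper": 1,"dx": 0,"dy": 0,"dz": 0,"yaw": 0}
  ]
}}

```text
clock: 13.9
tcp_pos: [0.5412, -0.2216, 0.0969]
tool_rot: [3.142, 0.0, 2.017]
force: [-1.3, 0.0, -3.2]
gripper_width: 0.0395
gripper_force: 47.7
```

Emit:
{"method": "drive_tool", "body": {
  "plan": [
    {"gripper": 1,"dx": 0,"dy": 0,"dz": 0.02,"yaw": 0},
    {"gripper": 1,"dx": 0,"dy": 0,"dz": 0,"yaw": 0},
    {"gripper": 1,"dx": 0,"dy": 0,"dz": 0,"yaw": 0}
  ]
}}

```text
clock: 14.28
tcp_pos: [0.5415, -0.2218, 0.0965]
tool_rot: [-3.142, 0.001, 2.016]
force: [-2.4, 1.0, 6.8]
gripper_width: 0.0399
gripper_force: 49.0
```

Emit:
{"method": "drive_tool", "body": {
  "plan": [
    {"gripper": 1,"dx": 0,"dy": 0,"dz": 0.02,"yaw": 0},
    {"gripper": 1,"dx": 0,"dy": 0,"dz": 0,"yaw": 0},
    {"gripper": 1,"dx": 0,"dy": 0,"dz": 0,"yaw": 0}
  ]
}}

```text
clock: 14.65
tcp_pos: [0.5418, -0.2219, 0.0964]
tool_rot: [-3.141, 0.002, 2.016]
force: [-5.3, 0.7, 16.1]
gripper_width: 0.0398
gripper_force: 50.4
```

Contact reached. I'll ease off about 1.5 mm, open, and check.

Emit:
{"method": "drive_tool", "body": {
  "plan": [
    {"gripper": 1,"dx": 0,"dy": 0,"dz": -0.03,"yaw": 0},
    {"gripper": 1,"dx": 0,"dy": 0,"dz": 0,"yaw": 0},
    {"gripper": 0.4,"dx": 0,"dy": 0,"dz": 0,"yaw": 0},
    {"gripper": 0.3,"dx": 0,"dy": 0,"dz": 0,"yaw": 0},
    {"gripper": 0.1,"dx": 0,"dy": 0,"dz": 0,"yaw": 0},
    {"gripper": 0,"dx": 0,"dy": 0,"dz": 0,"yaw": 0},
    {"gripper": 0,"dx": 0,"dy": 0,"dz": 0,"yaw": 0},
    {"gripper": 0,"dx": 0,"dy": 0,"dz": 0,"yaw": 0}
  ]
}}

```text
clock: 15.65
tcp_pos: [0.5412, -0.2216, 0.0961]
tool_rot: [3.142, 0.0, 2.017]
force: [-0.9, -0.7, 0.4]
gripper_width: 0.0854
gripper_force: 0.0
```

```bash
python3 - <<'E'
from h import *
im=imaging.get_image('side');o=monitor.get_obs()
print(o['tcp_pos'],o['force'],o['gripper_width'])
cv2.imwrite('pics/s5.png',cv2.resize(im[175:295,226:386],(640,480),interpolation=cv2.INTER_CUBIC))
E
```

```text
[ 0.54112914 -0.2216024   0.09605035] [ 0.33467882 -0.18179043 -0.06390342] 0.08513343370408404
```

View pics/s5.png

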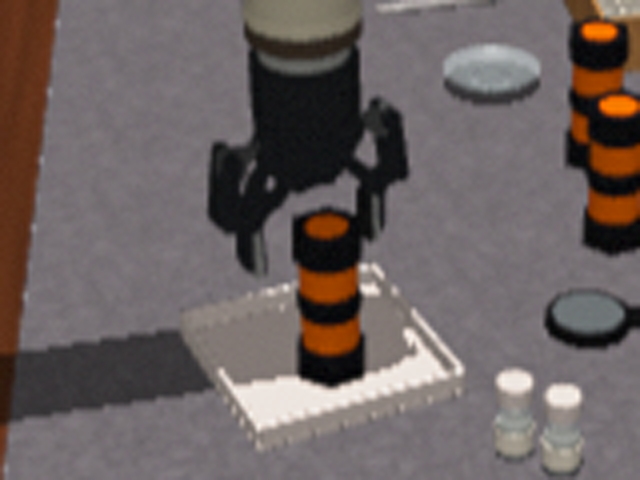

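The canister stands upright in the tray, free of the fingers, with the bystanders undisturbed. Next I retreat straight up.

Emit:
{"method": "drive_tool", "body": {
  "plan": [
    {"gripper": 0,"dx": 0,"dy": 0,"dz": -0.15,"yaw": 0},
    {"gripper": 0,"dx": 0,"dy": 0,"dz": -0.3,"yaw": 0},
    {"gripper": 0,"dx": 0,"dy": 0,"dz": -0.4,"yaw": 0},
    {"gripper": 0,"dx": 0,"dy": 0,"dz": -0.4,"yaw": 0},
    {"gripper": 0,"dx": 0,"dy": 0,"dz": -0.4,"yaw": 0},
    {"gripper": 0,"dx": 0,"dy": 0,"dz": 0,"yaw": 0},
    {"gripper": 0,"dx": 0,"dy": 0,"dz": 0,"yaw": 0},
    {"gripper": 0,"dx": 0,"dy": 0,"dz": 0,"yaw": 0}
  ]
}}

```text
clock: 16.7
tcp_pos: [0.5405, -0.2216, 0.2192]
tool_rot: [-3.141, -0.001, 2.017]
force: [-0.6, -0.1, 0.2]
gripper_width: 0.0858
gripper_force: 0.0
```

```bash
python3 - <<'E'
from h import *
im=imaging.get_image('side');cv2.imwrite('pics/s6.png',im[120:320,200:460])
E
```

```text
(no output)
```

View pics/s6.png

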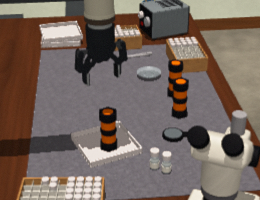

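The canister stands in the tray at crop (108,130), the gripper is clear, and everything else is in place.

```bash
python3 -c "
from cell import order;print(order.finish_job())"
```

```text
the job is handed in; nothing more can be done
None
```

The canister is standing upright, heavy end down, in the white tray; I let go of it, left the other things where they were, and handed the job in at about 17 s of the 45 s allowed.

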